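Lock a label roll on its spindle with a hitch pin

TASK

Push the white label roll fully home along its square spindle, against the black flange. Then take the red-headed hitch pin out of its parking block, push it all the way down through the cross hole in the spindle with its wire loop pointing out over the free end, and swing the sprung loop down over the spindle end until it snaps shut underneath. Let go of everything, and leave the reagent bottle, the vial and the tape where they are.

Things in the scene. Friction and masses are not known exactly. Their poses are not given: they have to be found in the camera images.
- stand: Fixed grey roll stand. Origin on the bench straight below the cross hole, z up; -x runs along the level spindle to its free end. Spindle: square steel bar 24 x 24 mm, axis 85 mm and top 97 mm above the bench, free end at x = -14 mm. Black flange: front face at x = 66 mm, 80 mm across; upright behind it 120 mm high, to x = 88 mm. Base: x -25 to 100 mm, 90 mm wide, 10 mm thick.
- hole_top (a point): Centre of the vertical cross hole (11.5 mm wide, 1.5 mm chamfer, right through) at the top face of the spindle, 97 mm above the bench; axes parallel to the stand's.
- roll (a joint): Travel of the label roll along the spindle in m: 0 = home against the flange, grows towards the free end, up to 0.045. About 2 N of friction; it stays where left and does not turn. White cylinder 90 mm in diameter, 40 mm wide, coaxial with the spindle: 33 mm of its face stand above the spindle's top. At the start it covers the hole or leaves too little room for the pin.
- roll_face (a point): Centre of the roll's near face, on the spindle axis, 85 mm above the bench; axes parallel to the stand's. With the roll home it lies at stand x = 26 mm, so 26 mm behind the hole's axis.
- block: Fixed grey parking block, 50 x 50 mm and 42 mm high, on a black foot 66 x 66 x 6 mm, with a 13 mm hole 38 mm deep in the middle of its top, where the pin stands at the start. Origin: centre of its underside.
- pin: Hitch pin, about 70 g, upright. Origin: on its axis, at the underside of the 20 mm collar (5 mm thick) that rests on the spindle's top when fully in; z up. Shank below: 9 mm thick, 34 mm long, last 5 mm tapered. Red grip above: 16 mm in x, 14 mm in y, free to grasp from z = 13 to 50 mm. The open loop points to the pin's -x; to go in, the pin's axes must be parallel to the stand's.
- loop (a joint): Angle of the brass wire loop in rad: 0 = open, level; grows as its far bar swings down; 1.55 = shut, hanging along the shank. It hinges on the pin's cross rod (along y at z = 9 mm, 8 mm thick, 40 mm long). An over-centre spring holds it at either end: about 1.3 N down on the far bar starts it, less further on, and past 0.65 rad it snaps shut by itself.
- loop_bar (a point): Middle of the loop's far cross bar, 50 mm from its hinge; the wire is 4 mm thick and the loop 40 mm wide outside. When shut round the spindle it lies below the pin's tip.
- bottle: White reagent bottle with blue cap, 35 x 58 x 78 mm, loose, to be left alone. Origin: centre of its underside.
- vial: Small brown calibrator vial with red cap, 22 mm across, 45 mm high, loose, to be left alone. Origin: centre of its underside.
- tape: Roll of tape lying flat, 98 x 96 x 25 mm, loose, to be left alone. Origin: centre of its underside.
There are look-alikes about, which are no part of the job. Several things have the shape of the stand; the one meant has the colours described above.

How it is judged:
On the way, in this order (a step that is already met when the one before it is completed fails the run):
1. the roll is home against the flange (value of joint roll below 0.004 m), for 0.1 s.
2. the pin is fully down in the cross hole (z of pin in the frame of hole_top below 0.003 m and horizontal distance between pin and hole_top below 0.004 m and angle between pin's own z axis and vertical below 0.15 rad), for 0.1 s.
At the end, for the whole second after the job is handed in: The roll is within 4 mm of home; the pin stands in the cross hole with its collar within 3 mm of the spindle's top, its axis within 4 mm of the hole's centre and 0.15 rad of upright; the loop is shut (beyond 1.35 rad) with its bar below the spindle; the pin is at rest (all of step 2 and value of joint roll below 0.004 m and z of pin in the frame of hole_top above -0.003 m and value of joint loop above 1.35 rad and z of loop_bar in the frame of hole_top below -0.028 m and linear speed of pin below 0.02 m/s); the robot touches nothing.
It fails at once if the bottle, the vial or the tape is moved by more than 30 mm or knocked over (distance of any of bottle, vial, tape from where it was at the start of the episode above 0.03 m or angle between any of bottle, vial's own z axis and vertical above 0.5 rad).
It also fails if it takes over 67 s, if anything falls off the work surface, if the arm or the gripper's body presses on something with over 40 N, if the wrist force passes 120 N, or if a joint passes its speed limit or range.

ROBOT

A 7-joint arm with a two-finger parallel gripper is mounted at the origin on a cart in front of the work surface, level with it; the furniture and walls round the work are solid. World frame = base frame: x ahead of the robot, y to its left, z up, the work surface at z = 0. Lengths are in m, angles in rad, forces in N, time in s.
With the tool pointing down it reaches from about 0.425 to 0.875 m from the base axis. Payload 4.7 kg.
Tool frame: the origin (TCP) lies at the very end of the fingers, on their centre line; the grasp point (between the pads) lies 19 mm behind it; z points along the fingers, y is the line along which they close (so a half turn about z gives the same grasp; the last joint's range is limited). The gripper opens to 87 mm and grips with 3 to 60 N. Pads are 19 mm wide; open, the fingers measure 117 mm over their backs; the gripper's body (75 mm by 190 mm) begins 51 mm behind the grasp point.
Start: joints at [1.278, 0.321, -0.07, 1.45, 0.023, 1.371, -0.057], TCP at [0.196, -0.62, 0.223] pointing down, gripper open.
Joint ranges: [-2.86, 2.86], [-0.3, 2.09], [-1.38, 1.24], [0.06, 2.45], [-1.56, 4.7], [0.09, 2.05], [-2.69, 2.69]. Speed limits (rad/s): [2.57, 2.57, 3.14, 3.14, 3.14, 3.14, 3.14].

INTERFACE

Orientations are given as a rotation vector (axis times angle).
In Python, from bench import ctrl, vision gives the robot as it stands.
- The arm moves only by the tool jog_arm, never from a script. Its argument "increments" is a list of rows, each an object of numbers: "tx", "ty", "tz": the shift along the tool's x, y, z in mm; "wx", "wy", "wz": the turn, a rotation vector about the tool's x, y, z in rad; "gripper": the opening, from 0 (shut) to 1 (fully open). In form: [{"tx": .., "ty": .., "tz": .., "wx": .., "wy": .., "wz": .., "gripper": ..}, ...]. A call has exactly 5 rows; each row is the pose to reach, as a shift and turn from the pose commanded when the call began, along the tool's axes at that moment; what a row does not reach only later rows make up. A row lasts 1/12 s, in which the tool goes at most 41.7 mm and 7.16 degrees, less where a joint would pass 70% of its speed; a pose out of reach is approached as far as the arm can. A call with a gripper value outside its range is refused whole. The fingers move at their own pace and stop on an object; "grip_force" is the grip in N (left out, the last holds). Time passes only in rows, so rows that repeat a pose let the fingers close, or fill a call up. It gives the time, the measured TCP pose, the force, the opening and the grip force at its end, in the units of the state.
- ctrl.get_state(): the state, without advancing time (a new reading comes with each control period).
- vision.get_image(name): name is "scene" or "top"; returns a dict with "color" (420x560x3 uint8, blue, green, red), "fx", "fy", "cx", "cy" (pixels), "extrinsics" (4x4, takes a point from world to camera coordinates). Camera axes: x right, y down, z forward; pixel columns grow to the right and rows downward; lengths in m; the calibration is good to about 2 mm. A picture is of the moment at which its call begins. There is no depth.
- ctrl.close_job(): hands the job in; it is judged then, once.
Trained networks look in the newest picture that a camera, given by its name, has taken for a name from the list of things; names that differ only in an ending like _2 or _b are one class to them, and where a whole thing is asked for, a point or a joint stands for the part that bears it (a point fixed in the world has none). Each returns a list of dicts, best first, with "conf" (0 to 1); they miss things now and then, are a little off and sometimes report something else, mostly with a low value. They report only what shows in the picture. A call takes as long as a camera call. They do not tell look-alikes from the thing itself.
- vision.spot_in(camera, thing): "bbox" ([left, top, right, bottom] in pixels, round what is visible of it).
The state is a dict: "time": time; "joint_positions": joint angles; "qd": joint speeds; "joint_torque": joint torques, N m; "position": TCP position; "tool_rot": TCP orientation; "ft_force": force on the tool from outside, world axes, zero at the start; "torque": the same for the moment, N m; "grip_width": opening from 0.0 (shut) to 1.0 (fully open); "grip_force": force on a finger pad.
Only numpy, scipy, OpenCV 4.12 (cv2) and the standard library are available. Lean on these libraries where they do the work, as an engineer would, in place of code of your own. Each camera call takes 0.05 s, during which the arm holds its last target. There are 200 camera calls.

## Working session

There is one attempt and no reset: what is moved stays moved. The work goes in short steps, Python scripts to look and compute and a tool call to move; the robot and the scene stay as the last step left them, time stands still between calls to the robot, and variables do not carry over. Pictures are saved under pics/ and viewed, at most 10 in all, crops included, and the job is handed in when it is done.

Besides the shell and the picture viewer there is one more tool, called after ">>>" in YAML: its name, and indented under it one key for each argument. jog_arm: Moves the arm, as the interface text tells. Its arguments: {"type":"object","properties":{"increments":{"type":"array"},"grip_force":{"type":"number"}},"required":["increments"]}

```bash
mkdir -p pics; ls; cat > h.py <<'E'
import numpy as np,cv2
from bench import ctrl,vision
from scipy.spatial.transform import Rotation as R
def proj(im,P):
    P=np.atleast_2d(P); E=np.array(im["extrinsics"]); c=P@E[:3,:3].T+E[:3,3]
    return np.c_[im["fx"]*c[:,0]/c[:,2]+im["cx"], im["fy"]*c[:,1]/c[:,2]+im["cy"]]
def ray(im,u,v):
    E=np.array(im["extrinsics"]); d=np.array([(u-im["cx"])/im["fx"],(v-im["cy"])/im["fy"],1])
    return -E[:3,:3].T@E[:3,3], E[:3,:3].T@d
def atz(im,u,v,z):
    o,d=ray(im,u,v); return o+d*(z-o[2])/d[2]
E
python3 - <<'E'
from h import *
s=ctrl.get_state(); print(s)
for n in("scene","top"):
    im=vision.get_image(n); cv2.imwrite(f"pics/{n}0.png",im["color"]); np.save(f"{n}0.npy",im,allow_pickle=True)
    print(n,im["fx"],np.round(ray(im,280,210),3))
    for t in("stand","roll","block","pin","loop","bottle","vial","tape"):
        print(t,[(round(d["conf"],2),np.round(d["bbox"]).tolist()) for d in vision.spot_in(n,t)])
E
```

```text
pics
{'time': 0.0, 'joint_positions': array([ 1.27807254,  0.32182943, -0.07011592,  1.451663  ,  0.02260113,
        1.37082647, -0.05689966]), 'qd': array([ 0.00082874,  0.00121135,  0.00188829,  0.00028377,  0.00067478,
       -0.00033772, -0.00178948]), 'joint_torque': array([-1.42497947e-04, -4.91291893e+01, -4.03847108e-01, -3.12533891e+01,
       -6.40511164e-02,  4.35802387e-02,  1.36190197e-04]), 'position': array([ 0.19612161, -0.61911854,  0.22146362]), 'tool_rot': array([-3.10280397e+00, -4.79872878e-01,  6.05345494e-04]), 'ft_force': array([-0.14060592, -0.26548988, -0.43249769]), 'torque': array([-0.03644375,  0.01239259,  0.01401174]), 'grip_force': 0.0, 'grip_width': 0.9953831504627403}
scene 452.09635053416497 [[-0.282  0.525  0.734]
 [ 0.723 -0.378 -0.579]]
stand [(0.79, [345.0, 157.0, 386.0, 203.0]), (0.78, [351.0, 193.0, 414.0, 260.0])]
roll [(0.89, [359.0, 159.0, 389.0, 192.0]), (0.6, [367.0, 197.0, 402.0, 238.0])]
block []
pin [(0.6, [240.0, 232.0, 259.0, 255.0])]
loop [(0.38, [251.0, 258.0, 262.0, 258.0])]
bottle [(0.85, [292.0, 184.0, 312.0, 214.0])]
vial [(0.5, [326.0, 232.0, 335.0, 249.0])]
tape [(0.77, [149.0, 260.0, 191.0, 297.0])]
top 516.5071440501057 [[ 0.19   0.119  1.513]
 [ 0.204 -0.007 -0.979]]
stand [(0.69, [336.0, 225.0, 380.0, 277.0]), (0.64, [366.0, 159.0, 406.0, 212.0])]
roll [(0.89, [341.0, 232.0, 380.0, 256.0]), (0.42, [308.0, 166.0, 330.0, 179.0])]
block [(0.69, [231.0, 209.0, 258.0, 229.0])]
pin []
loop [(0.56, [238.0, 222.0, 250.0, 231.0])]
bottle [(0.82, [309.0, 168.0, 331.0, 180.0])]
vial [(0.56, [310.0, 225.0, 319.0, 233.0])]
tape [(0.7, [165.0, 187.0, 202.0, 222.0])]
```

```bash
python3 - <<'E'
import cv2
a=cv2.imread("pics/top0.png")[140:300,150:420]; cv2.imwrite("pics/t1.png",cv2.resize(a,None,fx=2.95,fy=2.95,interpolation=cv2.INTER_CUBIC))
a=cv2.imread("pics/scene0.png")[140:320,140:430]; cv2.imwrite("pics/s1.png",cv2.resize(a,None,fx=2.75,fy=2.75,interpolation=cv2.INTER_CUBIC))
E
```

```text
(no output)
```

View pics/t1.png

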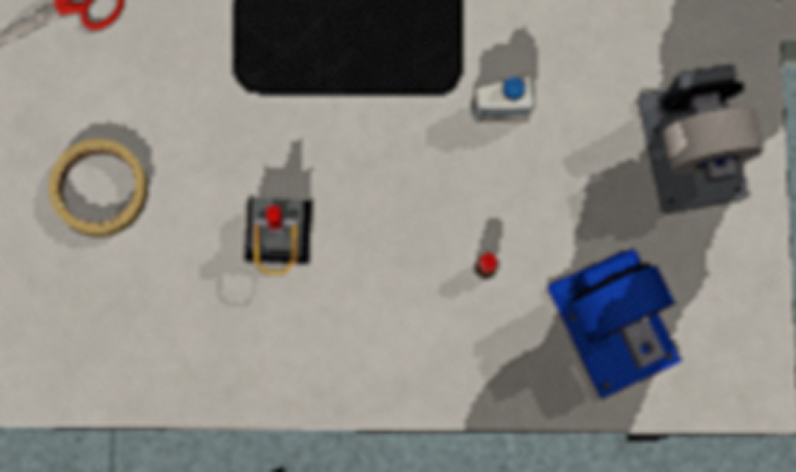

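View pics/s1.png

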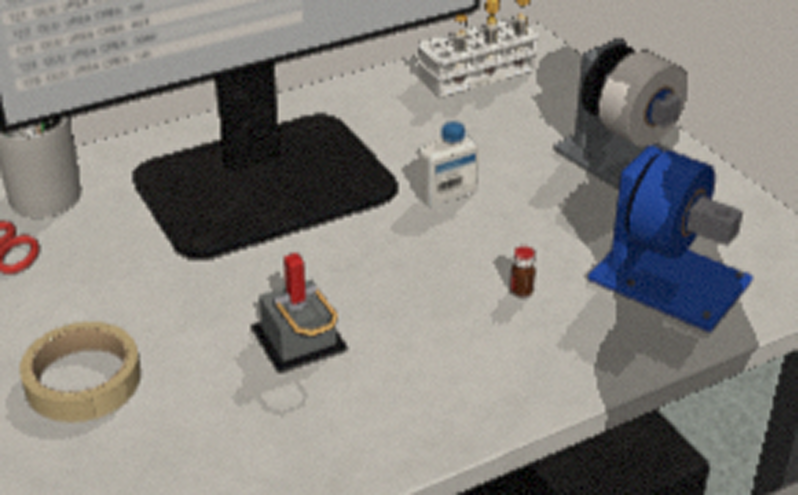

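Top view: real grey stand at crop (700,140) with a black flange and the free end toward the image bottom. The blue stand at (620,320) is the look-alike. The pin is in its block at (273,215), with the loop pointing to the image bottom. The bottle, vial and tape are clear of these.

```bash
cat >> h.py <<'E'
from scipy.optimize import least_squares
def tri(obs):
    A=[];b=[]
    for im,u,v in obs:
        o,d=ray(im,u,v); d=d/np.linalg.norm(d); M=np.eye(3)-np.outer(d,d); A.append(M); b.append(M@o)
    return np.linalg.lstsq(np.vstack(A),np.hstack(b),rcond=None)[0]
def red(im,box):
    l,t,r,b=box; c=im["color"][t:b,l:r].astype(int); m=(c[...,2]>110)&(c[...,1]<75)&(c[...,0]<75)
    y,x=np.nonzero(m); return x+l,y+t
E
python3 - <<'E'
from h import *
T=np.load("top0.npy",allow_pickle=True).item(); S=np.load("scene0.npy",allow_pickle=True).item()
ct=lambda x,y:(150+x/2.95,140+y/2.95); cs=lambda x,y:(140+x/2.75,140+y/2.75)
x,y=red(T,(228,200,262,232)); print("top red",x.mean(),y.mean(),x.min(),x.max(),y.min(),y.max(),len(x))
xs,ys=red(S,(230,225,262,262)); print("scene red",xs.mean(),ys.mean(),xs.min(),xs.max(),ys.min(),ys.max(),len(xs))
print("grip mid approx",tri([(T,x.mean(),y.mean()),(S,xs.mean(),ys.mean())]))
for z in(.09,.098,.1): print(z,atz(T,x.mean(),y.mean(),z))
print("loop bar top",[atz(T,*ct(277,271),z) for z in(.051,.057)], "scene",atz(S,*cs(316,331),.057))
print("block foot corners",[np.round(atz(T,*ct(*p),.006),3) for p in((245,262),(309,263),(312,200))])
pts=[(665,212),(747,193),(640,92)]
W=[atz(T,*ct(*p),.01) for p in pts]; print("base corners",np.round(W,3))
d=W[2]-W[0]; print("len",np.linalg.norm(d),np.degrees(np.arctan2(d[1],d[0])),np.linalg.norm(W[1]-W[0]))
for n,im,bb,z in(("bottle",T,(309,168,331,180),.04),("vial",T,(310,225,319,233),.03),("tape",T,(165,187,202,222),.02)):
    print(n,np.round(atz(im,(bb[0]+bb[2])/2,(bb[1]+bb[3])/2,z),3))
E
```

```text
top red 241.9655172413793 212.20689655172413 240 244 209 215 29
scene red 247.3068181818182 240.5909090909091 243 250 232 249 88
grip mid approx [0.48243551 0.21591268 0.06649452]
0.09 [0.47910231 0.21671159 0.09      ]
0.098 [0.47747681 0.21616438 0.098     ]
0.1 [0.47707044 0.21602758 0.1       ]
loop bar top [array([0.42961031, 0.21246869, 0.051     ]), array([0.42862685, 0.21208665, 0.057     ])] scene [0.41946607 0.22355219 0.057     ]
block foot corners [array([0.446, 0.248, 0.006]), array([0.445, 0.183, 0.006]), array([0.51 , 0.182, 0.006])]
base corners [[ 0.501 -0.174  0.01 ]
 [ 0.521 -0.258  0.01 ]
 [ 0.626 -0.152  0.01 ]]
len 0.12710733276080563 9.999148549333894 0.08589843867492317
bottle [ 0.607 -0.008  0.04 ]
vial [0.444 0.009 0.03 ]
tape [0.515 0.395 0.02 ]
```

```bash
python3 - <<'E'
import cv2,numpy as np
t=cv2.imread("pics/top0.png")[155:220,360:413]; s=cv2.imread("pics/scene0.png")[150:225,338:395]
f=lambda a,k:cv2.resize(a,None,fx=k,fy=k,interpolation=cv2.INTER_CUBIC)
a=f(t,7);b=f(s,7);c=np.zeros((525,371+399,3),np.uint8);c[:455,:371]=a;c[:,371:]=b
cv2.imwrite("pics/z.png",c)
E
```

```text
(no output)
```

View pics/z.png

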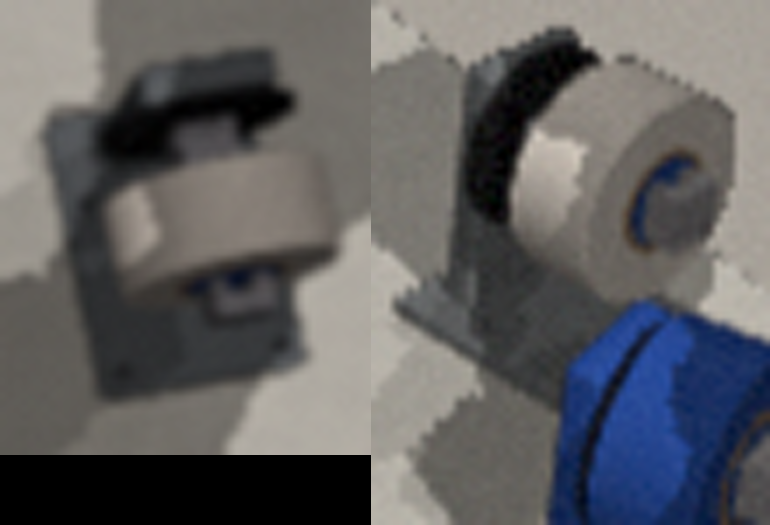

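```bash
python3 - <<'E'
from h import *
T=np.load("top0.npy",allow_pickle=True).item(); S=np.load("scene0.npy",allow_pickle=True).item()
t=lambda x,y:(360+x/7-.4,155+y/7-.4); s=lambda x,y:(338+(x-371)/7-.4,150+y/7-.4)
O=[(T,t(103,398),(-.025,.045,.01)),(T,t(306,357),(-.025,-.045,.01)),(T,t(48,112),(.1,.045,.01)),
 (T,t(214,318),(-.014,.012,.073)),(T,t(276,306),(-.014,-.012,.073)),(S,s(682,214),(-.014,0,.085)),(S,s(395,307),(.1,.045,.01))]
def pose(p,P): c,n=np.cos(p[2]),np.sin(p[2]); return np.array([p[0]+c*P[0]-n*P[1],p[1]+n*P[0]+c*P[1],P[2]])
r=lambda p:np.concatenate([proj(im,pose(p,P))[0]-uv for im,uv,P in O])
q=least_squares(r,[.535,-.21,.18],loss="soft_l1"); print(q.x,np.degrees(q.x[2])); print(np.round(r(q.x).reshape(-1,2),1))
s0=ctrl.get_state(); Rm=R.from_rotvec(s0["tool_rot"]).as_matrix(); print(np.round(Rm,3))
ps=[pose(q.x,P) for P in((-.035,0,.085),(-.06,0,0))]; print(ps,[Rm.T@(p-s0["position"])*1000 for p in ps])
E
```

```text
[ 0.53699568 -0.2123795   0.1832129 ] 10.497325646620435
[[ 0.5 -0.8]
 [ 1.1  0. ]
 [-0.3  0.2]
 [-0.7  0.6]
 [-1.3  0.9]
 [ 1.  -1. ]
 [-1.  -3.1]]
[[ 0.953  0.302 -0.   ]
 [ 0.302 -0.953 -0.   ]
 [-0.     0.    -1.   ]]
[array([ 0.50258146, -0.21875614,  0.085     ]), array([ 0.47799988, -0.22331088,  0.        ])] [array([ 413.08046188, -289.67849564,  137.54329835]), array([ 388.2745881 , -292.76598419,  222.54409859])]
```

>>> jog_arm:
  increments:
    - {"tx": 33, "ty": -23, "tz": 0, "wx": 0, "wy": 0, "wz": 0, "gripper": 0}
    - {"tx": 66, "ty": -46, "tz": 0, "wx": 0, "wy": 0, "wz": 0, "gripper": 0}
    - {"tx": 99, "ty": -69, "tz": 0, "wx": 0, "wy": 0, "wz": 0, "gripper": 0}
    - {"tx": 132, "ty": -92, "tz": 0, "wx": 0, "wy": 0, "wz": 0, "gripper": 0}
    - {"tx": 165, "ty": -115, "tz": 0, "wx": 0, "wy": 0, "wz": 0, "gripper": 0}

```text
time: 1.32
position: [0.3197, -0.4586, 0.2228]
tool_rot: [3.104, 0.479, 0.0]
ft_force: [1.1, -0.6, -0.3]
grip_width: 0.709
grip_force: 0.0
```

>>> jog_arm:
  increments:
    - {"tx": 33, "ty": -23, "tz": 0, "wx": 0, "wy": 0, "wz": 0, "gripper": 0}
    - {"tx": 66, "ty": -46, "tz": 0, "wx": 0, "wy": 0, "wz": 0, "gripper": 0}
    - {"tx": 99, "ty": -69, "tz": 0, "wx": 0, "wy": 0, "wz": 0, "gripper": 0}
    - {"tx": 132, "ty": -92, "tz": 0, "wx": 0, "wy": 0, "wz": 0, "gripper": 0}
    - {"tx": 165, "ty": -115, "tz": 0, "wx": 0, "wy": 0, "wz": 0.124, "gripper": 0}

```text
time: 1.73
position: [0.4406, -0.3014, 0.223]
tool_rot: [3.126, 0.305, 0.001]
ft_force: [1.6, -1.0, 0.1]
grip_width: 0.325
grip_force: 0.0
```

```bash
cat >> h.py <<'E'
def rel(p,yaw,s=None):
    "shift (mm) and wz from the present pose to world p with tool x at yaw (deg), pointing down"
    s=s or ctrl.get_state(); M=R.from_rotvec(s["tool_rot"]).as_matrix()
    c,n=np.cos(np.radians(yaw)),np.sin(np.radians(yaw)); G=np.array([[c,n,0],[n,-c,0],[0,0,-1]])
    print("t",round(s["time"],2),"pos",np.round(s["position"],4),"F",np.round(s["ft_force"],1),"grip",round(s["grip_width"],3),round(s["grip_force"],1),
     "shift",np.round(M.T@(np.array(p)-s["position"])*1000,1),"rot",np.round(R.from_matrix(M.T@G).as_rotvec(),3))
def st(x,y,z,p=(.537,-.2125,np.radians(10.5))):
    c,n=np.cos(p[2]),np.sin(p[2]); return np.array([p[0]+c*x-n*y,p[1]+n*x+c*y,z])
E
python3 -c "
from h import *
rel(st(-.034,0,.22),10.5); rel(st(-.034,0,.104),10.5)"
```

```text
t 1.73 pos [ 0.4406 -0.3014  0.223 ] F [ 1.6 -1.   0.1] grip 0.325 0.0 shift [ 77.8 -68.9   3. ] rot [ 0.001 -0.001  0.011]
t 1.73 pos [ 0.4406 -0.3014  0.223 ] F [ 1.6 -1.   0.1] grip 0.325 0.0 shift [ 77.7 -69.  119. ] rot [ 0.001 -0.001  0.011]
```

>>> jog_arm:
  increments:
    - {"tx": 26, "ty": -23, "tz": 0, "wx": 0, "wy": 0, "wz": 0.01, "gripper": 0}
    - {"tx": 52, "ty": -46, "tz": 0, "wx": 0, "wy": 0, "wz": 0.01, "gripper": 0}
    - {"tx": 78, "ty": -69, "tz": 10, "wx": 0, "wy": 0, "wz": 0.01, "gripper": 0}
    - {"tx": 78, "ty": -69, "tz": 45, "wx": 0, "wy": 0, "wz": 0.01, "gripper": 0}
    - {"tx": 78, "ty": -69, "tz": 80, "wx": 0, "wy": 0, "wz": 0.01, "gripper": 0}

```text
time: 2.15
position: [0.5057, -0.2186, 0.1438]
tool_rot: [3.125, 0.298, 0.008]
ft_force: [-0.9, -1.6, -1.2]
grip_width: 0.022
grip_force: 0.0
```

```bash
python3 - <<'E'
from h import *
rel(st(-.034,0,.104),10.5); rel(st(.016,0,.104),10.5)
ims=[vision.get_image(n)["color"] for n in("top","scene")]
t=ims[0][130:230,340:430]; s=ims[1][110:235,310:410]
f=lambda a,k:cv2.resize(a,None,fx=k,fy=k,interpolation=cv2.INTER_CUBIC)
c=np.zeros((500,800,3),np.uint8);c[:400,:360]=f(t,4);c[:,380:780]=f(s,4);cv2.imwrite("pics/p1.png",c)
E
```

```text
t 2.15 pos [ 0.5057 -0.2186  0.1438] F [-0.9 -1.6 -1.2] grip 0.022 0.0 shift [-2.4 -0.4 39.8] rot [ 0.003 -0.005  0.007]
t 2.15 pos [ 0.5057 -0.2186  0.1438] F [-0.9 -1.6 -1.2] grip 0.022 0.0 shift [47.6 -0.1 40. ] rot [ 0.003 -0.005  0.007]
```

View pics/p1.png

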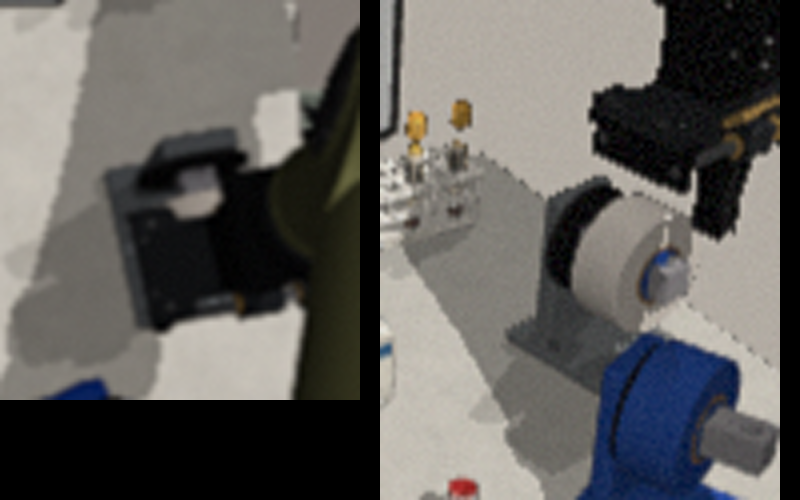

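The fingertips, at scene (715,235), are out in front of the roll's face and above the spindle end at (672,275), so the way down is clear. Next I descend and push.

>>> jog_arm:
  increments:
    - {"tx": -3, "ty": 0, "tz": 20, "wx": 0, "wy": 0, "wz": 0, "gripper": 0}
    - {"tx": -3, "ty": 0, "tz": 38, "wx": 0, "wy": 0, "wz": 0, "gripper": 0}
    - {"tx": 5, "ty": 0, "tz": 38, "wx": 0, "wy": 0, "wz": 0, "gripper": 0}
    - {"tx": 14, "ty": 0, "tz": 38, "wx": 0, "wy": 0, "wz": 0, "gripper": 0}
    - {"tx": 22, "ty": 0, "tz": 38, "wx": 0, "wy": 0, "wz": 0, "gripper": 0}

```text
time: 2.67
position: [0.5264, -0.2175, 0.1069]
tool_rot: [3.127, 0.288, 0.005]
ft_force: [-0.6, -0.2, -1.0]
grip_width: 0.003
grip_force: 1.2
```

>>> jog_arm:
  increments:
    - {"tx": 7, "ty": 0, "tz": 0, "wx": 0, "wy": 0, "wz": 0, "gripper": 0}
    - {"tx": 14, "ty": 0, "tz": 0, "wx": 0, "wy": 0, "wz": 0, "gripper": 0}
    - {"tx": 19, "ty": 0, "tz": 0, "wx": 0, "wy": 0, "wz": 0, "gripper": 0}
    - {"tx": 21, "ty": 0, "tz": 0, "wx": 0, "wy": 0, "wz": 0, "gripper": 0}
    - {"tx": 21, "ty": 0, "tz": 0, "wx": 0, "wy": 0, "wz": 0, "gripper": 0}

```text
time: 3.08
position: [0.5457, -0.2127, 0.1048]
tool_rot: [-3.128, -0.29, -0.002]
ft_force: [0.1, 0.7, -0.4]
grip_width: 0.004
grip_force: 0.0
```

```bash
python3 -c "
from h import *
rel(st(.016,0,.105),10.5)"
```

```text
t 3.08 pos [ 0.5457 -0.2127  0.1048] F [ 0.1  0.7 -0.4] grip 0.004 0.0 shift [ 7.5 -1.8 -0.2] rot [-0.    -0.001  0.002]
```

>>> jog_arm:
  increments:
    - {"tx": 2, "ty": 0, "tz": 0, "wx": 0, "wy": 0, "wz": 0, "gripper": 0}
    - {"tx": 4, "ty": 0, "tz": 0, "wx": 0, "wy": 0, "wz": 0, "gripper": 0}
    - {"tx": 6, "ty": 0, "tz": 0, "wx": 0, "wy": 0, "wz": 0, "gripper": 0}
    - {"tx": 7, "ty": 0, "tz": 0, "wx": 0, "wy": 0, "wz": 0, "gripper": 0}
    - {"tx": 7, "ty": 0, "tz": 0, "wx": 0, "wy": 0, "wz": 0, "gripper": 0}

```text
time: 3.5
position: [0.548, -0.2123, 0.1044]
tool_rot: [-3.128, -0.288, 0.012]
ft_force: [-10.1, 0.3, 7.6]
grip_width: 0.003
grip_force: 5.2
```

>>> jog_arm:
  increments:
    - {"tx": 1, "ty": 0, "tz": 0, "wx": 0, "wy": 0, "wz": 0, "gripper": 0}
    - {"tx": 2, "ty": 0, "tz": 0, "wx": 0, "wy": 0, "wz": 0, "gripper": 0}
    - {"tx": 3, "ty": 0, "tz": 0, "wx": 0, "wy": 0, "wz": 0, "gripper": 0}
    - {"tx": 3, "ty": 0, "tz": 0, "wx": 0, "wy": 0, "wz": 0, "gripper": 0}
    - {"tx": 3, "ty": 0, "tz": 0, "wx": 0, "wy": 0, "wz": 0, "gripper": 0}

```text
time: 3.92
position: [0.548, -0.2123, 0.1044]
tool_rot: [-3.127, -0.286, 0.021]
ft_force: [-18.3, -0.2, 14.0]
grip_width: 0.007
grip_force: 8.9
```

>>> jog_arm:
  increments:
    - {"tx": -15, "ty": 0, "tz": 0, "wx": 0, "wy": 0, "wz": 0, "gripper": 0}
    - {"tx": -30, "ty": 0, "tz": -20, "wx": 0, "wy": 0, "wz": 0, "gripper": 0}
    - {"tx": -40, "ty": 0, "tz": -55, "wx": 0, "wy": 0, "wz": 0, "gripper": 0.3}
    - {"tx": -45, "ty": -30, "tz": -80, "wx": 0, "wy": 0, "wz": 0, "gripper": 0.6}
    - {"tx": -50, "ty": -65, "tz": -95, "wx": 0, "wy": 0, "wz": 0, "gripper": 0.7}

```text
time: 4.33
position: [0.4944, -0.1589, 0.2025]
tool_rot: [3.127, 0.28, 0.007]
ft_force: [1.5, 0.7, 0.8]
grip_width: 0.151
grip_force: 0.0
```

>>> jog_arm:
  increments:
    - {"tx": -6, "ty": -40, "tz": 0, "wx": 0, "wy": 0, "wz": 0, "gripper": 0.7}
    - {"tx": -12, "ty": -80, "tz": 0, "wx": 0, "wy": 0, "wz": 0, "gripper": 0.7}
    - {"tx": -18, "ty": -120, "tz": 0, "wx": 0, "wy": 0, "wz": 0, "gripper": 0.7}
    - {"tx": -24, "ty": -160, "tz": 0, "wx": 0, "wy": 0, "wz": 0, "gripper": 0.7}
    - {"tx": -30, "ty": -200, "tz": 0, "wx": 0, "wy": 0, "wz": 0, "gripper": 0.7}

```text
time: 4.75
position: [0.4266, 0.0364, 0.1996]
tool_rot: [3.128, 0.289, 0.002]
ft_force: [0.9, 0.1, 0.6]
grip_width: 0.526
grip_force: 0.0
```

```bash
python3 - <<'E'
from h import *
rel((.478,.216,.17),3)
for n in("top","scene"): np.save(n+"1.npy",vision.get_image(n),allow_pickle=True)
T,S=[np.load(n+"1.npy",allow_pickle=True).item() for n in("top","scene")]
t=T["color"][160:220,360:412]; s=S["color"][150:210,340:400]
f=lambda a,k:cv2.resize(a,None,fx=k,fy=k,interpolation=cv2.INTER_CUBIC)
c=np.zeros((420,800,3),np.uint8);c[:,:364]=f(t,7);c[:,370:790]=f(s,7)
for x,col in((.026,(0,255,0)),(0,(0,0,255))):
  for a in(np.linspace(0,2*np.pi,40) if x else [0]):
    P=st(x,.045*np.cos(a),.085+.045*np.sin(a)) if x else st(0,0,.097)
    u,v=proj(T,P)[0]; cv2.circle(c,(int((u+.5-360)*7),int((v+.5-160)*7)),1,col,-1)
    u,v=proj(S,P)[0]; cv2.circle(c,(int(370+(u+.5-340)*7),int((v+.5-150)*7)),1,col,-1)
cv2.imwrite("pics/p2.png",c)
E
```

```text
t 4.75 pos [0.4266 0.0364 0.1996] F [0.9 0.1 0.6] grip 0.526 0.0 shift [  83.3 -167.2   29.6] rot [ 0.001 -0.001  0.132]
```

View pics/p2.png

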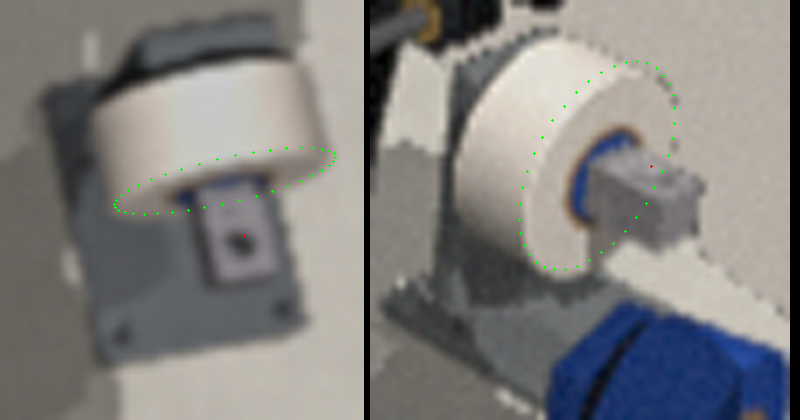

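Green/red dots are predictions. The roll sits against the flange, so it is home. The hole shows at top crop (240,243), about 1.3 px below the prediction, so I refine it there.

```bash
python3 - <<'E'
from h import *
T,S=[np.load(n+"1.npy",allow_pickle=True).item() for n in("top","scene")]
g=cv2.cvtColor(T["color"],cv2.COLOR_BGR2GRAY).astype(float)
w=g[191:199,390:399]; print(w.astype(int))
m=np.clip(np.median(w)-15-w,0,None); m[:1]=0; y,x=np.mgrid[191:199,390:399]; u,v=(m*x).sum()/m.sum(),(m*y).sum()/m.sum()
print(u,v,atz(T,u,v,.097),atz(T,u,v,.093),st(0,0,.097))
# scene spindle end-face corners (picture clicks)
s=lambda x,y:(340+(x-370)/7-.5,150+y/7-.5); t=lambda x,y:(360+x/7-.5,160+y/7-.5)
O=[(T,(u,v),(0,0,.096)),(T,t(212,287),(-.014,.012,.073)),(T,t(277,272),(-.014,-.012,.073)),(T,t(105,362),(-.025,.045,.01)),(T,t(305,325),(-.025,-.045,.01)),(T,t(43,90),(.1,.045,.01)),
 (S,s(655,183),(-.014,.012,.097)),(S,s(705,182),(-.014,-.012,.097)),(S,s(650,248),(-.014,.012,.073)),(S,s(693,240),(-.014,-.012,.073))]
def pose(p,P): c,n=np.cos(p[2]),np.sin(p[2]); return np.array([p[0]+c*P[0]-n*P[1],p[1]+n*P[0]+c*P[1],P[2]])
r=lambda p:np.concatenate([proj(im,pose(p,P))[0]-uv for im,uv,P in O])
q=least_squares(r,[.535,-.21,.18],loss="soft_l1"); print(q.x,np.degrees(q.x[2])); print(np.round(r(q.x).reshape(-1,2),1))
# pin
xs,ys=red(T,(228,200,262,232)); print(len(xs),xs.mean(),ys.mean(),atz(T,xs.mean(),ys.mean(),.09))
E
```

```text
[[135 136 133 134 135 137 137 128 107]
 [130 135 128 122 123 128 133 132 115]
 [118 127 107  87  87 102 122 131 119]
 [110 117  91  64  58  74 104 129 122]
 [104 122 107  82  62  67 103 129 125]
 [101 126 123 107  90  93 119 135 130]
 [ 89 121 132 127 122 125 132 138 133]
 [ 81 117 134 135 132 129 127 125 123]]
393.4019607843137 194.78676470588235 [ 0.53240119 -0.20936031  0.097     ] [ 0.53336854 -0.21028909  0.093     ] [ 0.537  -0.2125  0.097 ]
[ 0.53517767 -0.21122523  0.19419938] 11.126804727958653
[[ 0.5 -0.9]
 [-0.6  0.7]
 [-1.7  1.4]
 [ 0.1  0.2]
 [ 1.   0.1]
 [-0.1 -0.8]
 [ 0.6  1.6]
 [-0.7 -1.2]
 [ 0.2 -0.1]
 [-0.1 -2. ]]
35 242.0 212.94285714285715 [0.47699315 0.21656429 0.09      ]
```

```bash
python3 - <<'E'
from h import *
S=np.load("scene1.npy",allow_pickle=True).item()
xs,ys=red(S,(230,225,262,262)); print(xs.mean(),ys.min(),ys.max(),xs.min(),xs.max(),np.bincount(ys-225))
for b in(.042,.048):
  for z in(.013,.05): print(b,z,proj(S,[[.477+dx,.2166+dy,b+z] for dx in(-.008,.008) for dy in(-.007,.007)]).round(1).tolist())
rel((.478,.2165,.17),2.5)
E
```

```text
247.1505376344086 232 249 244 250 [0 0 0 0 0 0 0 1 5 5 6 6 5 5 5 5 6 6 6 6 6 5 6 5 4]
0.042 0.013 [[251.2, 246.6], [245.8, 248.5], [248.4, 242.8], [242.9, 244.6]]
0.042 0.05 [[250.5, 234.2], [244.9, 236.0], [247.6, 230.4], [242.0, 232.2]]
0.048 0.013 [[251.1, 244.7], [245.6, 246.5], [248.2, 240.8], [242.8, 242.6]]
0.048 0.05 [[250.4, 232.1], [244.8, 234.0], [247.4, 228.4], [241.9, 230.2]]
t 4.85 pos [0.4259 0.0412 0.2   ] F [ 0.9 -1.1  0.7] grip 0.617 0.0 shift [  85.  -161.9   30.1] rot [ 0.    -0.001  0.151]
```

>>> jog_arm:
  increments:
    - {"tx": 17, "ty": -32, "tz": 0, "wx": 0, "wy": 0, "wz": 0.05, "gripper": 0.7}
    - {"tx": 34, "ty": -65, "tz": 0, "wx": 0, "wy": 0, "wz": 0.1, "gripper": 0.7}
    - {"tx": 51, "ty": -97, "tz": 10, "wx": 0, "wy": 0, "wz": 0.15, "gripper": 0.7}
    - {"tx": 68, "ty": -130, "tz": 25, "wx": 0, "wy": 0, "wz": 0.15, "gripper": 0.7}
    - {"tx": 85, "ty": -162, "tz": 40, "wx": 0, "wy": 0, "wz": 0.15, "gripper": 0.7}

```text
time: 5.27
position: [0.4826, 0.2111, 0.1599]
tool_rot: [-3.14, -0.052, -0.005]
ft_force: [-0.1, -1.6, -0.1]
grip_width: 0.7
grip_force: 0.0
```

```bash
python3 - <<'E'
from h import *
rel((.477,.2165,.062),2.5)
ims=[vision.get_image(n)["color"] for n in("top","scene")]
t=ims[0][180:250,210:280]; s=ims[1][190:280,200:290]
f=lambda a,k:cv2.resize(a,None,fx=k,fy=k,interpolation=cv2.INTER_CUBIC)
c=np.zeros((396,750,3),np.uint8);c[:350,:350]=f(t,5);c[:,354:]=f(s,4.4);cv2.imwrite("pics/p3.png",c)
E
```

```text
t 5.27 pos [0.4826 0.2111 0.1599] F [-0.1 -1.6 -0.1] grip 0.7 0.0 shift [-5.7 -5.5 97.9] rot [-0.001 -0.003 -0.011]
```

View pics/p3.png

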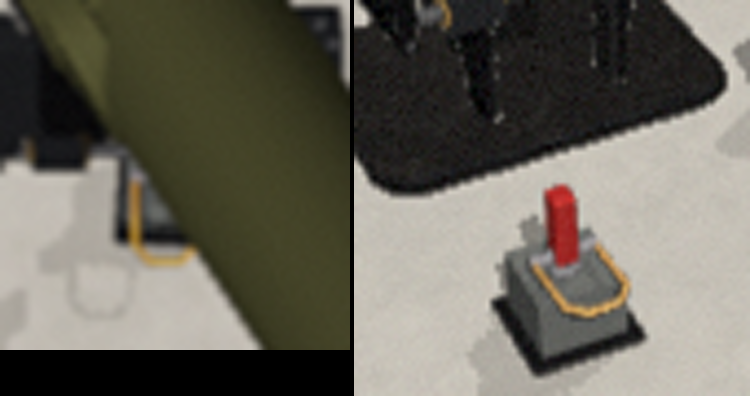

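The fingers at scene (490,115) and (615,75) straddle the line above the pin's red top at (560,190). Next I descend and close.

>>> jog_arm:
  increments:
    - {"tx": -6, "ty": -5, "tz": 25, "wx": 0, "wy": 0, "wz": -0.01, "gripper": 0.7}
    - {"tx": -6, "ty": -5, "tz": 55, "wx": 0, "wy": 0, "wz": -0.01, "gripper": 0.7}
    - {"tx": -6, "ty": -5, "tz": 80, "wx": 0, "wy": 0, "wz": -0.01, "gripper": 0.7}
    - {"tx": -6, "ty": -5, "tz": 97, "wx": 0, "wy": 0, "wz": -0.01, "gripper": 0.7}
    - {"tx": -6, "ty": -5, "tz": 97, "wx": 0, "wy": 0, "wz": -0.01, "gripper": 0.4}

```text
time: 5.78
position: [0.4726, 0.2121, 0.0591]
tool_rot: [3.139, 0.069, -0.01]
ft_force: [-0.8, 0.2, 0.5]
grip_width: 0.678
grip_force: 0.0
```

>>> jog_arm:
  increments:
    - {"tx": 0, "ty": 0, "tz": 0, "wx": 0, "wy": 0, "wz": 0, "gripper": 0}
    - {"tx": 0, "ty": 0, "tz": 0, "wx": 0, "wy": 0, "wz": 0, "gripper": 0}
    - {"tx": 0, "ty": 0, "tz": 0, "wx": 0, "wy": 0, "wz": 0, "gripper": 0}
    - {"tx": 0, "ty": 0, "tz": 0, "wx": 0, "wy": 0, "wz": 0, "gripper": 0}
    - {"tx": 0, "ty": 0, "tz": 0, "wx": 0, "wy": 0, "wz": 0, "gripper": 0}
  grip_force: 20

```text
time: 6.2
position: [0.4758, 0.2143, 0.0636]
tool_rot: [-3.141, -0.069, -0.003]
ft_force: [-0.4, -0.0, 0.1]
grip_width: 0.33
grip_force: 0.0
```

>>> jog_arm:
  increments:
    - {"tx": 0, "ty": 0, "tz": 0, "wx": 0, "wy": 0, "wz": 0, "gripper": 0}
    - {"tx": 0, "ty": 0, "tz": 0, "wx": 0, "wy": 0, "wz": 0, "gripper": 0}
    - {"tx": 0, "ty": 0, "tz": 0, "wx": 0, "wy": 0, "wz": 0, "gripper": 0}
    - {"tx": 0, "ty": 0, "tz": 0, "wx": 0, "wy": 0, "wz": 0, "gripper": 0}
    - {"tx": 0, "ty": 0, "tz": 0, "wx": 0, "wy": 0, "wz": 0, "gripper": 0}

```text
time: 6.62
position: [0.4752, 0.2148, 0.0628]
tool_rot: [-3.14, -0.07, -0.001]
ft_force: [-0.3, 2.2, 1.6]
grip_width: 0.159
grip_force: 20.0
```

>>> jog_arm:
  increments:
    - {"tx": 0, "ty": 0, "tz": -20, "wx": 0, "wy": 0, "wz": 0, "gripper": 0}
    - {"tx": 0, "ty": 0, "tz": -50, "wx": 0, "wy": 0, "wz": 0, "gripper": 0}
    - {"tx": 0, "ty": 0, "tz": -85, "wx": 0, "wy": 0, "wz": 0, "gripper": 0}
    - {"tx": 0, "ty": 0, "tz": -120, "wx": 0, "wy": 0, "wz": 0, "gripper": 0}
    - {"tx": 0, "ty": 0, "tz": -140, "wx": 0, "wy": 0, "wz": 0, "gripper": 0}

```text
time: 7.03
position: [0.4759, 0.2145, 0.2059]
tool_rot: [3.141, 0.07, 0.005]
ft_force: [-0.0, 0.3, -0.8]
grip_width: 0.158
grip_force: 20.0
```

```bash
python3 - <<'E'
from h import *
rel((.533,-.2105,.2),11)
E
```

```text
t 7.03 pos [0.4759 0.2145 0.2059] F [-0.   0.3 -0.8] grip 0.158 20.0 shift [ 38.1 427.1   6.1] rot [ 0.    -0.003 -0.147]
```

>>> jog_arm:
  increments:
    - {"tx": 3, "ty": 38, "tz": 0, "wx": 0, "wy": 0, "wz": 0, "gripper": 0}
    - {"tx": 6, "ty": 76, "tz": 0, "wx": 0, "wy": 0, "wz": 0, "gripper": 0}
    - {"tx": 10, "ty": 114, "tz": 0, "wx": 0, "wy": 0, "wz": 0, "gripper": 0}
    - {"tx": 13, "ty": 152, "tz": 0, "wx": 0, "wy": 0, "wz": 0, "gripper": 0}
    - {"tx": 17, "ty": 190, "tz": 0, "wx": 0, "wy": 0, "wz": 0, "gripper": 0}

```text
time: 7.45
position: [0.4997, 0.0228, 0.2024]
tool_rot: [3.139, 0.07, -0.001]
ft_force: [1.2, -0.2, -1.0]
grip_width: 0.156
grip_force: 20.0
```

>>> jog_arm:
  increments:
    - {"tx": 3, "ty": 38, "tz": 0, "wx": 0, "wy": 0, "wz": 0, "gripper": 0}
    - {"tx": 6, "ty": 76, "tz": 0, "wx": 0, "wy": 0, "wz": 0, "gripper": 0}
    - {"tx": 10, "ty": 114, "tz": 0, "wx": 0, "wy": 0, "wz": -0.05, "gripper": 0}
    - {"tx": 13, "ty": 152, "tz": 0, "wx": 0, "wy": 0, "wz": -0.1, "gripper": 0}
    - {"tx": 17, "ty": 190, "tz": 0, "wx": 0, "wy": 0, "wz": -0.147, "gripper": 0}

```text
time: 7.87
position: [0.525, -0.1662, 0.2022]
tool_rot: [3.126, 0.303, -0.002]
ft_force: [-0.3, 0.0, -0.4]
grip_width: 0.154
grip_force: 20.0
```

```bash
python3 - <<'E'
from h import *
rel((.533,-.2105,.2),11)
E
```

```text
t 7.87 pos [ 0.525  -0.1662  0.2022] F [-0.3  0.  -0.4] grip 0.154 20.0 shift [-0.6 45.   2.2] rot [0.    0.002 0.001]
```

>>> jog_arm:
  increments:
    - {"tx": -1, "ty": 20, "tz": 0, "wx": 0, "wy": 0, "wz": 0, "gripper": 0}
    - {"tx": -1, "ty": 45, "tz": 0, "wx": 0, "wy": 0, "wz": 0, "gripper": 0}
    - {"tx": -1, "ty": 45, "tz": 15, "wx": 0, "wy": 0, "wz": 0, "gripper": 0}
    - {"tx": -1, "ty": 45, "tz": 32, "wx": 0, "wy": 0, "wz": 0, "gripper": 0}
    - {"tx": -1, "ty": 45, "tz": 32, "wx": 0, "wy": 0, "wz": 0, "gripper": 0}

```text
time: 8.28
position: [0.5306, -0.2085, 0.1667]
tool_rot: [-3.124, -0.298, 0.01]
ft_force: [-0.9, 0.5, -0.9]
grip_width: 0.154
grip_force: 20.0
```

```bash
python3 - <<'E'
from h import *
rel((.533,-.2105,.168),11)
for n in("top","scene"): np.save(n+"2.npy",vision.get_image(n),allow_pickle=True)
T,S=[np.load(n+"2.npy",allow_pickle=True).item() for n in("top","scene")]
f=lambda a,k:cv2.resize(a,None,fx=k,fy=k,interpolation=cv2.INTER_CUBIC)
t=T["color"][155:225,350:415]; s=S["color"][135:210,345:405]
c=np.zeros((600,800,3),np.uint8);c[:350,:325]=f(t,5);c[:562,340:790]=f(s,7.5);cv2.imwrite("pics/p4.png",c)
p=np.array([.533,-.2105,0])
for z in(.097,.112): u,v=proj(S,p+[0,0,z])[0]; print(z,340+(u+.5-345)*7.5,(v+.5-135)*7.5)
E
```

```text
t 8.28 pos [ 0.5306 -0.2085  0.1667] F [-0.9  0.5 -0.9] grip 0.154 20.0 shift [ 2.   2.4 -1.3] rot [-0.004  0.006 -0.002]
0.097 606.6159968355884 297.64734164634973
0.112 611.6118918537113 261.92062990030485
```

View pics/p4.png

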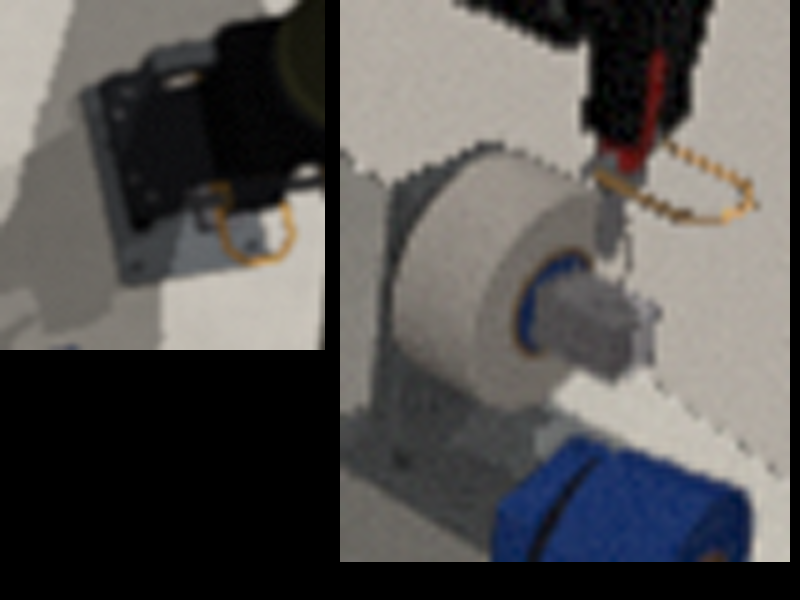

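The pin tip is at scene (608,258) against (611,262) predicted over the hole, about 0.5 px to the left, which agrees with the measured TCP offset. I use the loop in the top view to check the pin's x.

```bash
python3 - <<'E'
from h import *
T=np.load("top2.npy",allow_pickle=True).item()
c=T["color"].astype(int); m=(c[...,2]-c[...,0]>50); y,x=np.nonzero(m[185:215,385:412]); x+=385;y+=185
print(len(x),x.min(),x.max(),y.min(),y.max())
P=np.array([atz(T,a,b,.1545) for a,b in zip(x,y)])[:,:2]
for yaw in(11,):
  d=np.radians(yaw); ux=np.array([np.cos(d),np.sin(d)]); uy=np.array([-ux[1],ux[0]])
  tcp=ctrl.get_state()["position"][:2]; q=(P-tcp); a=q@ux;b=q@uy
  print("x range",np.percentile(a,[0,5,50])*1e3,"y range",np.percentile(b,[0,3,97,100])*1e3)
  k=a<np.percentile(a,0)+.006; print("bar",a[k].mean()*1e3,b[k].mean()*1e3)
E
```

```text
43 394 408 196 207
x range [-50.0867296  -49.06772985 -40.34737699] y range [-22.2530829  -21.44620042  16.18036261  16.84574458]
bar -47.25483601550404 -4.562983019905285
```

```bash
python3 - <<'E'
from h import *
L=[]
for i in range(5):
    vision.get_image("top"); s=ctrl.get_state(); L.append(np.r_[s["position"],R.from_rotvec(s["tool_rot"]).as_matrix()[:,2]])
L=np.array(L); print(L.round(4)); print(L.mean(0).round(4))
E
```

```text
[[ 5.334e-01 -2.081e-01  1.709e-01 -3.000e-04 -1.000e-04 -1.000e+00]
 [ 5.338e-01 -2.082e-01  1.715e-01  8.000e-04 -7.000e-04 -1.000e+00]
 [ 5.340e-01 -2.082e-01  1.717e-01  1.300e-03 -9.000e-04 -1.000e+00]
 [ 5.340e-01 -2.082e-01  1.717e-01  1.500e-03 -1.100e-03 -1.000e+00]
 [ 5.339e-01 -2.083e-01  1.716e-01  1.400e-03 -1.000e-03 -1.000e+00]]
[ 5.338e-01 -2.082e-01  1.715e-01  9.000e-04 -8.000e-04 -1.000e+00]
```

```bash
python3 - <<'E'
from h import *
T=vision.get_image("top"); S=vision.get_image("scene"); tcp=ctrl.get_state()["position"]
c=T["color"].astype(int); m=(c[...,2]-c[...,0]>35); y,x=np.nonzero(m[185:215,385:412]); x+=385;y+=185
d=np.radians(11); ux=np.array([np.cos(d),np.sin(d)]); uy=np.array([-ux[1],ux[0]])
P=np.array([atz(T,a,b,tcp[2]-.012) for a,b in zip(x,y)])[:,:2]-tcp[:2]; a=P@ux*1e3;b=P@uy*1e3
print(tcp.round(4),len(x),"x min",a.min(),"leg mids",b[(a>-38)&(b<0)].mean(),b[(a>-38)&(b>0)].mean())
h=np.array([.5328,-.2107])-tcp[:2]; print("hole rel (stand)",h@ux*1e3,h@uy*1e3)
s=S["color"][135:185,365:395]; cv2.imwrite("pics/p5.png",cv2.resize(s,None,fx=12,fy=12,interpolation=cv2.INTER_CUBIC))
for z in(.097,tcp[2]-.055,tcp[2]-.021):
  for p in(np.r_[tcp[:2],z],): u,v=proj(S,p)[0]; print(z,(u+.5-365)*12,(v+.5-135)*12)
E
```

```text
[ 0.5338 -0.2083  0.1713] 68 x min -48.35816449985608 leg mids -19.494000284072232 15.210762355324656
hole rel (stand) -1.3916084570195837 -2.1417355238434657
0.097 176.89473524122332 477.09388825834685
0.11632543661756317 187.12720996846747 403.28605125680895
0.15032543661756317 205.5967916319737 270.0631595083348
```

View pics/p5.png

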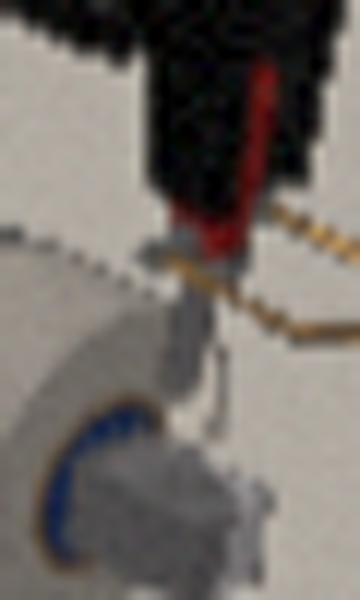

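Pin tip at (183,395), above the spindle. In the top camera the pin and hole agree in y, and the pin is about 3 mm too far in +x.

>>> jog_arm:
  increments:
    - {"tx": -3, "ty": 0, "tz": 5, "wx": 0, "wy": 0, "wz": 0, "gripper": 0}
    - {"tx": -3, "ty": 0, "tz": 10, "wx": 0, "wy": 0, "wz": 0, "gripper": 0}
    - {"tx": -3, "ty": 0, "tz": 15, "wx": 0, "wy": 0, "wz": 0, "gripper": 0}
    - {"tx": -3, "ty": 0, "tz": 15, "wx": 0, "wy": 0, "wz": 0, "gripper": 0}
    - {"tx": -3, "ty": 0, "tz": 15, "wx": 0, "wy": 0, "wz": 0, "gripper": 0}

```text
time: 9.15
position: [0.53, -0.2088, 0.1549]
tool_rot: [-3.127, -0.3, 0.002]
ft_force: [-0.3, -1.2, -0.9]
grip_width: 0.159
grip_force: 20.0
```

>>> jog_arm:
  increments:
    - {"tx": 0, "ty": 0, "tz": 3, "wx": 0, "wy": 0, "wz": 0, "gripper": 0}
    - {"tx": 0, "ty": 0, "tz": 6, "wx": 0, "wy": 0, "wz": 0, "gripper": 0}
    - {"tx": 0, "ty": 0, "tz": 9, "wx": 0, "wy": 0, "wz": 0, "gripper": 0}
    - {"tx": 0, "ty": 0, "tz": 12, "wx": 0, "wy": 0, "wz": 0, "gripper": 0}
    - {"tx": 0, "ty": 0, "tz": 12, "wx": 0, "wy": 0, "wz": 0, "gripper": 0}

```text
time: 9.57
position: [0.5297, -0.2093, 0.1427]
tool_rot: [3.127, 0.3, -0.002]
ft_force: [-0.9, -1.1, -1.2]
grip_width: 0.16
grip_force: 20.0
```

Tip about 9 mm below the spindle top, with no force. Continue.

>>> jog_arm:
  increments:
    - {"tx": 0, "ty": 0, "tz": 4, "wx": 0, "wy": 0, "wz": 0, "gripper": 0}
    - {"tx": 0, "ty": 0, "tz": 8, "wx": 0, "wy": 0, "wz": 0, "gripper": 0}
    - {"tx": 0, "ty": 0, "tz": 12, "wx": 0, "wy": 0, "wz": 0, "gripper": 0}
    - {"tx": 0, "ty": 0, "tz": 16, "wx": 0, "wy": 0, "wz": 0, "gripper": 0}
    - {"tx": 0, "ty": 0, "tz": 16, "wx": 0, "wy": 0, "wz": 0, "gripper": 0}

```text
time: 9.98
position: [0.5298, -0.2091, 0.1263]
tool_rot: [-3.127, -0.3, 0.002]
ft_force: [-2.0, -2.7, -2.7]
grip_width: 0.155
grip_force: 20.0
```

>>> jog_arm:
  increments:
    - {"tx": 0, "ty": 0, "tz": 2, "wx": 0, "wy": 0, "wz": 0, "gripper": 0}
    - {"tx": 0, "ty": 0, "tz": 4, "wx": 0, "wy": 0, "wz": 0, "gripper": 0}
    - {"tx": 0, "ty": 0, "tz": 6, "wx": 0, "wy": 0, "wz": 0, "gripper": 0}
    - {"tx": 0, "ty": 0, "tz": 8, "wx": 0, "wy": 0, "wz": 0, "gripper": 0}
    - {"tx": 0, "ty": 0, "tz": 9, "wx": 0, "wy": 0, "wz": 0, "gripper": 0}

```text
time: 10.4
position: [0.5302, -0.2091, 0.1183]
tool_rot: [3.127, 0.3, -0.001]
ft_force: [-4.3, -2.8, 1.9]
grip_width: 0.155
grip_force: 20.0
```

>>> jog_arm:
  increments:
    - {"tx": 0, "ty": 0, "tz": 1, "wx": 0, "wy": 0, "wz": 0, "gripper": 0}
    - {"tx": 0, "ty": 0, "tz": 2, "wx": 0, "wy": 0, "wz": 0, "gripper": 0}
    - {"tx": 0, "ty": 0, "tz": 3, "wx": 0, "wy": 0, "wz": 0, "gripper": 0}
    - {"tx": 0, "ty": 0, "tz": 3, "wx": 0, "wy": 0, "wz": 0, "gripper": 0}
    - {"tx": 0, "ty": 0, "tz": 3, "wx": 0, "wy": 0, "wz": 0, "gripper": 0}

```text
time: 10.82
position: [0.5313, -0.2089, 0.1173]
tool_rot: [3.126, 0.3, 0.003]
ft_force: [-5.6, -1.7, 9.9]
grip_width: 0.162
grip_force: 20.0
```

>>> jog_arm:
  increments:
    - {"tx": 0, "ty": 0, "tz": -2, "wx": 0, "wy": 0, "wz": 0, "gripper": 0.5}
    - {"tx": 0, "ty": 0, "tz": -2, "wx": 0, "wy": 0, "wz": 0, "gripper": 0.5}
    - {"tx": 0, "ty": 0, "tz": -2, "wx": 0, "wy": 0, "wz": 0, "gripper": 0.5}
    - {"tx": 0, "ty": 0, "tz": -2, "wx": 0, "wy": 0, "wz": 0, "gripper": 0.5}
    - {"tx": 0, "ty": 0, "tz": -2, "wx": 0, "wy": 0, "wz": 0, "gripper": 0.5}

```text
time: 11.23
position: [0.5308, -0.2084, 0.1173]
tool_rot: [-3.127, -0.301, -0.001]
ft_force: [0.5, 0.5, 0.0]
grip_width: 0.439
grip_force: 0.0
```

>>> jog_arm:
  increments:
    - {"tx": 0, "ty": 0, "tz": -15, "wx": 0, "wy": 0, "wz": 0, "gripper": 0.5}
    - {"tx": 0, "ty": 0, "tz": -35, "wx": 0, "wy": 0, "wz": 0, "gripper": 0.5}
    - {"tx": 0, "ty": 0, "tz": -60, "wx": 0, "wy": 0, "wz": 0, "gripper": 0.5}
    - {"tx": -20, "ty": 0, "tz": -65, "wx": 0, "wy": 0, "wz": 0, "gripper": 0}
    - {"tx": -48, "ty": 0, "tz": -65, "wx": 0, "wy": 0, "wz": 0, "gripper": 0}

```text
time: 11.65
position: [0.4864, -0.2169, 0.1848]
tool_rot: [3.126, 0.306, 0.009]
ft_force: [-0.3, -0.4, 0.1]
grip_width: 0.421
grip_force: 0.0
```

>>> jog_arm:
  increments:
    - {"tx": 0, "ty": 0, "tz": 0, "wx": 0, "wy": 0, "wz": 0, "gripper": 0}
    - {"tx": 0, "ty": 0, "tz": 0, "wx": 0, "wy": 0, "wz": 0, "gripper": 0}
    - {"tx": 0, "ty": 0, "tz": 0, "wx": 0, "wy": 0, "wz": 0, "gripper": 0}
    - {"tx": 0, "ty": 0, "tz": 0, "wx": 0, "wy": 0, "wz": 0, "gripper": 0}
    - {"tx": 0, "ty": 0, "tz": 0, "wx": 0, "wy": 0, "wz": 0, "gripper": 0}

```text
time: 12.07
position: [0.4841, -0.2174, 0.1823]
tool_rot: [-3.126, -0.302, -0.0]
ft_force: [0.0, 1.0, 0.4]
grip_width: 0.061
grip_force: 0.0
```

```bash
python3 - <<'E'
from h import *
T=vision.get_image("top");S=vision.get_image("scene"); h=np.array([.5305,-.209]); d=np.radians(11)
rel(np.r_[h-.046*np.array([np.cos(d),np.sin(d)]),.112],11)
f=lambda a,k:cv2.resize(a,None,fx=k,fy=k,interpolation=cv2.INTER_CUBIC)
t=T["color"][165:225,350:415]; s=S["color"][135:210,345:410]
c=np.zeros((525,790,3),np.uint8);c[:300,:325]=f(t,5);c[:,330:785]=f(s,7);cv2.imwrite("pics/p6.png",c)
E
```

```text
t 12.17 pos [ 0.4839 -0.2175  0.1823] F [-0.   0.5 -0.3] grip 0.023 0.0 shift [ 1.4  0.6 70.3] rot [-0.001 -0.     0.   ]
```

View pics/p6.png

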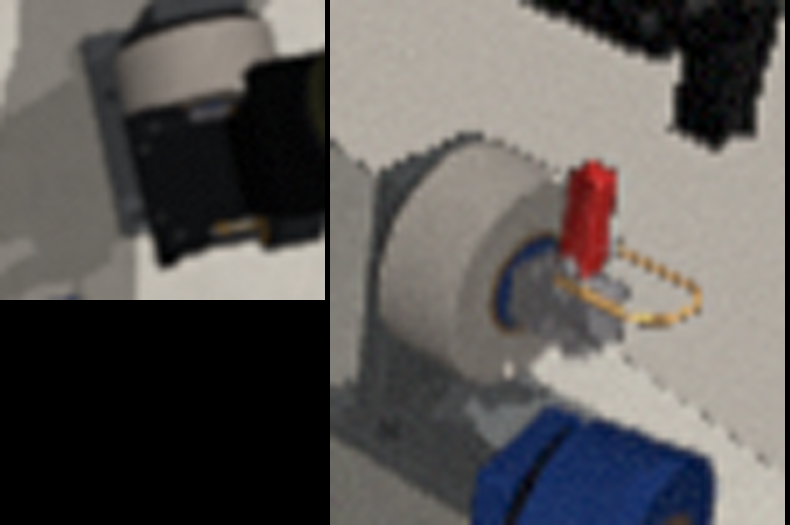

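The pin stands fully down at scene (590,220). The loop is open with its bar at (680,310), and the closed fingers are above the bar. Press down.

>>> jog_arm:
  increments:
    - {"tx": -2, "ty": 0, "tz": 25, "wx": 0, "wy": 0, "wz": 0, "gripper": 0}
    - {"tx": -2, "ty": 0, "tz": 50, "wx": 0, "wy": 0, "wz": 0, "gripper": 0}
    - {"tx": -2, "ty": 0, "tz": 65, "wx": 0, "wy": 0, "wz": 0, "gripper": 0}
    - {"tx": -2, "ty": 0, "tz": 72, "wx": 0, "wy": 0, "wz": 0, "gripper": 0}
    - {"tx": -2, "ty": 0, "tz": 78, "wx": 0, "wy": 0, "wz": 0, "gripper": 0}

```text
time: 12.58
position: [0.4811, -0.2181, 0.1037]
tool_rot: [-3.126, -0.301, 0.002]
ft_force: [-1.6, 0.5, 0.9]
grip_width: 0.006
grip_force: 0.7
```

>>> jog_arm:
  increments:
    - {"tx": 0, "ty": 0, "tz": 6, "wx": 0, "wy": 0, "wz": 0, "gripper": 0}
    - {"tx": 1, "ty": 0, "tz": 12, "wx": 0, "wy": 0, "wz": 0, "gripper": 0}
    - {"tx": 2, "ty": 0, "tz": 18, "wx": 0, "wy": 0, "wz": 0, "gripper": 0}
    - {"tx": 4, "ty": 0, "tz": 24, "wx": 0, "wy": 0, "wz": 0, "gripper": 0}
    - {"tx": 6, "ty": 0, "tz": 30, "wx": 0, "wy": 0, "wz": 0, "gripper": 0}

```text
time: 13.0
position: [0.4885, -0.2174, 0.0748]
tool_rot: [3.126, 0.3, 0.003]
ft_force: [1.7, 0.0, 2.2]
grip_width: 0.009
grip_force: 0.9
```

>>> jog_arm:
  increments:
    - {"tx": 1, "ty": 0, "tz": 3, "wx": 0, "wy": 0, "wz": 0, "gripper": 0}
    - {"tx": 2, "ty": 0, "tz": 6, "wx": 0, "wy": 0, "wz": 0, "gripper": 0}
    - {"tx": 2, "ty": 0, "tz": 6, "wx": 0, "wy": 0, "wz": 0, "gripper": 0}
    - {"tx": 2, "ty": 0, "tz": 6, "wx": 0, "wy": 0, "wz": 0, "gripper": 0}
    - {"tx": 2, "ty": 0, "tz": 6, "wx": 0, "wy": 0, "wz": 0, "gripper": 0}

```text
time: 13.42
position: [0.4939, -0.2176, 0.0726]
tool_rot: [3.123, 0.301, 0.013]
ft_force: [0.3, 1.5, 17.3]
grip_width: 0.005
grip_force: 8.5
```

Resisted at z 0.073: probably the gripper body meeting the pin's head. I back off and look.

>>> jog_arm:
  increments:
    - {"tx": 0, "ty": 0, "tz": -15, "wx": 0, "wy": 0, "wz": 0, "gripper": 0}
    - {"tx": -10, "ty": 0, "tz": -50, "wx": 0, "wy": 0, "wz": 0, "gripper": 0}
    - {"tx": -10, "ty": 0, "tz": -85, "wx": 0, "wy": 0, "wz": 0, "gripper": 0}
    - {"tx": -20, "ty": -30, "tz": -110, "wx": 0, "wy": 0, "wz": 0, "gripper": 0}
    - {"tx": -25, "ty": -65, "tz": -120, "wx": 0, "wy": 0, "wz": 0, "gripper": 0}

```text
time: 13.83
position: [0.4535, -0.16, 0.192]
tool_rot: [3.125, 0.292, 0.007]
ft_force: [0.9, 1.1, -0.4]
grip_width: 0.001
grip_force: 0.0
```

>>> jog_arm:
  increments:
    - {"tx": -6, "ty": -40, "tz": 0, "wx": 0, "wy": 0, "wz": 0, "gripper": 0}
    - {"tx": -12, "ty": -80, "tz": 0, "wx": 0, "wy": 0, "wz": 0, "gripper": 0}
    - {"tx": -15, "ty": -120, "tz": 0, "wx": 0, "wy": 0, "wz": 0, "gripper": 0}
    - {"tx": -15, "ty": -150, "tz": 0, "wx": 0, "wy": 0, "wz": 0, "gripper": 0}
    - {"tx": -15, "ty": -150, "tz": 0, "wx": 0, "wy": 0, "wz": 0, "gripper": 0}

```text
time: 14.25
position: [0.4079, -0.0075, 0.1886]
tool_rot: [3.125, 0.313, -0.001]
ft_force: [0.8, -0.2, 0.2]
grip_width: 0.004
grip_force: 0.0
```

```bash
python3 - <<'E'
from h import *
T=vision.get_image("top");S=vision.get_image("scene")
f=lambda a,k:cv2.resize(a,None,fx=k,fy=k,interpolation=cv2.INTER_CUBIC)
t=T["color"][165:225,350:415]; s=S["color"][135:210,345:410]
c=np.zeros((525,790,3),np.uint8);c[:300,:325]=f(t,5);c[:,330:785]=f(s,7);cv2.imwrite("pics/p7.png",c)
E
```

```text
(no output)
```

View pics/p7.png

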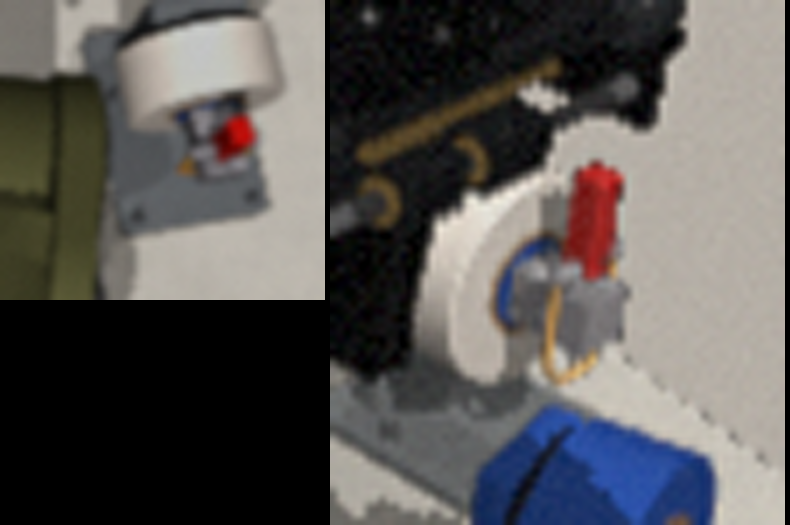

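The loop hangs shut under the spindle, with its bar at (570,380). The pin is upright and seated, the roll is home, and the arm is clear.

```bash
python3 -c "
from bench import ctrl
print(ctrl.close_job())"
```

```text
the job is handed in; nothing more can be done
None
```

I handed the job in: the last picture shows the roll home, the pin fully down in the cross hole, the loop shut under the spindle and the arm clear. I never moved the arm close to the bottle, vial or tape, but took no last look at them; no verdict was returned.

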